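# Stop the train and hold the points dial on its third click

### The arm

A 6-joint arm with a two-finger parallel gripper is mounted at the origin on the work surface; the furniture and walls round the work are solid. World frame = base frame: x ahead of the robot, y to its left, z up, the work surface at z = 0. Lengths are in m, angles in degrees, forces in N, time in s.
With the tool pointing down it reaches from about 0.3 to 0.75 m from the base axis. Payload 8.5 kg.
Tool frame: the origin (TCP) lies midway between the tips of the shut fingers; the grasp point (between the pads) lies 19 mm behind it; z points along the fingers, y is the line along which they close (so a half turn about z gives the same grasp; the last joint's range is limited). The gripper opens to 85 mm and grips with 20 to 120 N. Pads are 22 mm wide; open, the fingers measure 114 mm over their backs; the gripper's body (76 mm by 85 mm) begins 54 mm behind the grasp point. The pads swing forward as they close: fully open they stand 13 mm farther back than shut.
Start: joints at [61.576, 21.807, 74.336, -0, 83.858, -12.336], TCP at [0.152, 0.528, 0.231] pointing down, gripper open.
Joint ranges: [-178.18, 178.18], [-50.72, 133.34], [12.68, 142.11], [-81.47, 261.47], [9.98, 163.14], [-165.26, 165.26]. Speed limits (degrees/s): [136.94, 136.94, 180, 180, 180, 180].

### API

Orientations are given as a 3x3 rotation matrix whose columns are the frame's x, y, z axes.
In Python, from rig import monitor, optics, close_job, models gives the robot as it stands.
- The arm moves only by the tool step_arm, never from a script. Its arguments are lists of equal length, an entry for each row: "fingers": the closure, from -1 (fully open) to 1 (shut); "travel": the shift along the tool's x, y, z scaled (see below), a list of three; "twist": the turn about the tool's z scaled (see below). In form: {"fingers": [fingers, ...], "travel": [[tx, ty, tz], ...], "twist": [twist, ...]}. A call has 1 to 10 rows; each row shifts and turns the commanded pose from where the row before left it, along the tool's axes as they then stand; what a row does not reach is not made up. The controller multiplies each number of a shift by 100 mm and each number of a turn by pi rad. A row lasts 1/8 s, in which the tool goes at most 62.5 mm and 10.7 degrees, less where a joint would pass 70% of its speed; a pose out of reach is approached as far as the arm can. A call with a number of a shift or a turn outside -1 to 1 is refused whole. A call with a gripper value outside its range is refused whole. The fingers move at their own pace and stop on an object; "force" is the grip in N (left out, the last holds). Time passes only in rows, so rows that do not move let the fingers close. It gives the time, the measured TCP pose, the force, the opening and the grip force at its end, in the units of the state.
- monitor.observe(): the state, without advancing time (a new reading comes with each control period).
- optics.get_image(name): name is "scene" or "side" or "wrist"; returns (picture, depth): 420x560x3 uint8, blue, green, red; 420x560 float32, m along the optical axis (not along the pixel's ray), 0 where there is no reading.
- optics.get_calibration(name): a dict with "vertical_fov" (degrees; the focal length in pixels is half the picture's height over the tangent of half this angle, whatever the lens; pixels are square), "cx", "cy" (the principal point, pixels), "distortion" ([k1, k2, p1, p2, k3] as OpenCV has them; the pictures are not rectified), "world_from_camera" (4x4, takes a point from camera to world coordinates). Camera axes: x right, y up, looking along -z (the intrinsics and any distortion apply to the point x, -y, -z); pixel columns grow to the right and rows downward; lengths in m; the calibration is good to about 2 mm. A picture is of the moment at which its call begins: read the wrist's pose just before it. get_calibration takes no time and is no camera call; for the wrist camera it gives the pose at the moment of the call.
- close_job(): hands the job in; it is judged then, once.
Trained networks look in the newest picture that a camera, given by its name, has taken for a name from the list of things; names that differ only in an ending like _2 or _b are one class to them, and where a whole thing is asked for, a point or a joint stands for the part that bears it (a point fixed in the world has none). Each returns a list of dicts, best first, with "confidence" (0 to 1); they miss things now and then, are a little off and sometimes report something else, mostly with a low value. They report only what shows in the picture. A call takes as long as a camera call. They do not tell look-alikes from the thing itself.
- models.trace(camera, query): "mask" (420x560 bool, what is visible of it) and "point" ([column, row] in pixels, amid what is visible of it).
- models.landmark_of(camera, query): "point" ([column, row] in pixels: a listed point, or the origin of a listed thing).
The state is a dict: "time_s": time; "q": joint angles; "qvel": joint speeds; "joint_efforts": joint torques, N m; "position": TCP position; "tool_rot": TCP orientation; "ft_force": force on the tool from outside, world axes, zero at the start; "wrist_torque": the same for the moment, N m; "grip_width": finger opening in m; "gripper_force": force on a finger pad.
Only numpy, scipy, OpenCV 4.12 (cv2) and the standard library are available. Lean on these libraries where they do the work, as an engineer would, in place of code of your own. Each camera call takes 0.05 s, during which the arm holds its last target. There are 200 camera calls.

### The job

Stop the train by turning the round speed knob fully anticlockwise, right to its end stop. Only then turn the bar-handled, spring-return points dial clockwise past its first two clicks to the third click and hold it there against its spring; your program finishes while the gripper is still holding the dial, nothing is let go. Leave the tin, the paint pot, the toy car and the sanding block where they are.

Things in the scene. Friction and masses are not known exactly. Their poses are not given: they have to be found in the camera images.
- speed_console: Speed controller fixed to the layout: grey square case 84 x 84 mm, 36 mm high with a bright aluminium face plate, carrying the round knob in the middle of its top and a scale of dashes round it. Origin: centre of the underside. The two consoles look alike but for their knobs and may stand on either side (left or right).
- knob_grip (a point): Point on the upright axis of the speed knob, 53 mm above the layout when the console stands on it, 13 mm below the knob's flat top (top at 66 mm). The knob is a plain black round ribbed cylinder of diameter 34 mm, over a skirt of diameter 42 mm that reaches from the face plate (36 mm) to 41 mm. Its x axis turns with the knob and points along the white pointer line on its top.
- speed_knob (a joint): Turn of the speed knob in rad, seen from above clockwise positive. 0 is the end stop fully anticlockwise (train stopped); 4.4 is the other end stop. It starts at 0.6 to 2.4, so it may need more than one grasp. Friction (about 0.03 N m) keeps it where it is left.
- points_console: Points controller fixed to the layout: the same case (84 x 84 x 36 mm), carrying the bar-handled dial in the middle of its top; one dash and groups of one, two and three dots on the face plate mark the rest position and the three clicks. Origin: centre of the underside.
- dial_grip (a point): Point on the upright axis of the dial, in its bar handle, 57 mm above the layout, 12 mm below the bar's top (top at 69 mm). The bar is 44 mm long, 11 mm thick and stands on a round skirt of diameter 50 mm whose top is at 44 mm. Its x axis turns with the dial and lies along the bar (towards the end with the white pointer line); pinch the bar across its thickness, along the y axis.
- dial (a joint): Turn of the points dial in rad, clockwise from above positive. Starts at rest at 0; light clicks (detents) at 0.4, 0.8 and 1.2 (the third and last); it stops dead at 1.32. A spring pulls it anticlockwise all the way (0.03 N m at rest, 0.08 at the third click; the clicks add up to about 0.03) and returns it to 0 when let go: no click holds it.
- flux_tin: Bystander, loose: round flat tin, 48 mm across, 21 mm high. Origin: centre of the underside.
- paint_pot: Bystander, loose: small round paint pot, 31 mm across, 30 mm high. Origin: centre of the underside.
- car: Bystander, loose: toy car 48 x 19 x 16 mm. Origin: centre of the underside.
- sanding_block: Bystander, loose: sanding block 63 x 31 x 20 mm. Origin: centre of the underside.
Not all that is in view belongs to the job. Leave any brown look-alike of the points_console alone. Leave any pink look-alike of the speed_console alone.

How it is judged:
By the outcome, as a careful person would: the job done as asked, in the order asked, and still so for the second after the job is handed in, while the arm keeps its last pose, push and grip.
It also fails if it takes over 64 s, if anything falls off the work surface, if the arm or the gripper's body presses on something with over 40 N, if the wrist force passes 120 N, or if a joint passes its speed limit or range.

## Working session

There is one attempt and no reset: what is moved stays moved. The work goes in short steps, Python scripts to look and compute and a tool call to move; the robot and the scene stay as the last step left them, time stands still between calls to the robot, and variables do not carry over. Pictures are saved under pics/ and viewed, at most 10 in all, crops included, and the job is handed in when it is done.

Besides the shell and the picture viewer there is one more tool, called as name(argument=value, ...) on one line, values as JSON. step_arm: Moves the arm, as the interface text tells. Its arguments: {"type":"object","properties":{"fingers":{"type":"array","items":{"type":"number"}},"travel":{"type":"array","items":{"type":"array","items":{"type":"number"}}},"twist":{"type":"array","items":{"type":"number"}},"force":{"type":"number"}},"required":["fingers","travel","twist"]}

```bash
mkdir -p pics
cat > h.py <<'E'
import numpy as np, cv2
from rig import monitor, optics, close_job, models
def K(c):
    f=210/np.tan(np.radians(c["vertical_fov"])/2)
    return np.array([[f,0,c["cx"]],[0,f,c["cy"]],[0,0,1]]),np.array(c["distortion"],float)
def ray(c,p):
    k,d=K(c); u=cv2.undistortPoints(np.array([[p]],float),k,d)[0,0]
    T=np.array(c["world_from_camera"]); return T[:3,3],T[:3,:3]@np.array([u[0],-u[1],-1.])
def onz(c,p,z):
    o,d=ray(c,p); return o+d*(z-o[2])/d[2]
def proj(c,P):
    k,d=K(c);T=np.linalg.inv(np.array(c["world_from_camera"]));P=np.atleast_2d(P)@T[:3,:3].T+T[:3,3]
    return cv2.projectPoints(P*[1,-1,-1],np.zeros(3),np.zeros(3),k,d)[0][:,0]
E
python3 - <<'E'
from h import *
for n in("scene","side","wrist"):
    im,d=optics.get_image(n); c=optics.get_calibration(n); cv2.imwrite(f"pics/{n}0.png",im)
    print(n,np.round(np.array(c["world_from_camera"])[:3,3],3),c["vertical_fov"],c["distortion"])
    for q,z in(("knob_grip",.053),("dial_grip",.057),("speed_console",0),("points_console",0)):
        for r in models.landmark_of(n,q): print(q,np.round(r["point"]),round(r["confidence"],2),np.round(onz(c,r["point"],z),3))
E
```

```text
scene [-0.308 -0.438  0.547] 57.15419806344081 [0.02771841 0.         0.         0.         0.        ]
knob_grip [354. 245.] 0.77 [ 0.429 -0.178  0.053]
knob_grip [397. 294.] 0.67 [ 0.314 -0.318  0.053]
knob_grip [457. 310.] 0.26 [ 0.329 -0.425  0.053]
dial_grip [211. 203.] 0.53 [0.405 0.239 0.057]
dial_grip [246. 181.] 0.47 [0.581 0.25  0.057]
speed_console [350. 265.] 0.88 [ 0.423 -0.177  0.   ]
speed_console [390. 316.] 0.81 [ 0.305 -0.315  0.   ]
points_console [248. 189.] 0.93 [0.634 0.285 0.   ]
points_console [212. 219.] 0.69 [0.412 0.248 0.   ]
side [ 1.099 -0.298  1.196] 45.32536605862871 [-0.14273529  0.          0.          0.          0.        ]
knob_grip [228. 231.] 0.7 [ 0.438 -0.176  0.053]
knob_grip [164. 213.] 0.55 [ 0.318 -0.318  0.053]
dial_grip [404. 231.] 0.5 [0.619 0.251 0.057]
dial_grip [361. 173.] 0.48 [0.408 0.234 0.057]
speed_console [169. 224.] 0.96 [ 0.322 -0.315  0.   ]
speed_console [229. 243.] 0.56 [ 0.442 -0.18   0.   ]
speed_console [361. 176.] 0.56 [0.38  0.256 0.   ]
points_console [361. 185.] 0.69 [0.41  0.241 0.   ]
points_console [400. 236.] 0.56 [0.606 0.259 0.   ]
wrist [0.087 0.547 0.374] 60.028532845301314 [-0.00834629  0.          0.          0.          0.        ]
```

View pics/scene0.png

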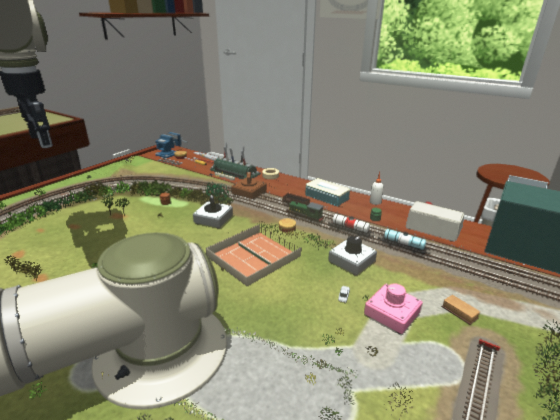

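View pics/side0.png

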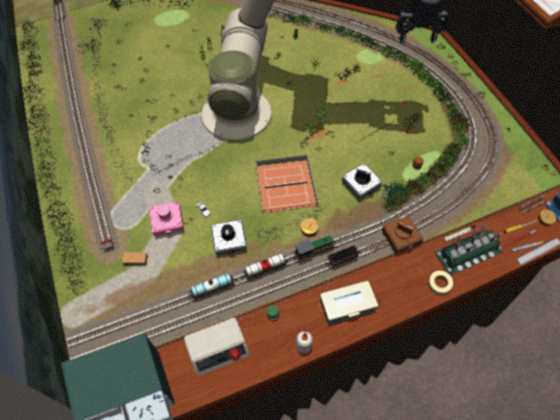

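Look-alikes: knob candidates are the grey console at scene (354,245) / side (228,231) and the pink one at scene (397,294). Dial candidates are the grey console at scene (211,203) / side (361,173) and the brown one at scene (246,181). I choose the two grey ones and check them in a crop.

Run:
```python
from h import *
s=cv2.imread("pics/scene0.png");w=cv2.imread("pics/side0.png")
cr=lambda i,x,y:cv2.resize(i[y-30:y+30,x-40:x+40],(400,300),interpolation=cv2.INTER_CUBIC)
cv2.imwrite("pics/crop1.png",np.vstack([np.hstack([cr(s,354,250),cr(s,212,208)]),np.hstack([cr(w,228,235),cr(w,361,178)])]))
cs,cw=optics.get_calibration("scene"),optics.get_calibration("side")
for a,b in(((354,245),(228,231)),((211,203),(361,173))):
    o1,d1=ray(cs,a);o2,d2=ray(cw,b)
    t=np.linalg.lstsq(np.c_[d1,-d2],o2-o1,rcond=None)[0];print(o1+d1*t[0],o2+d2*t[1])
st=monitor.observe();print(np.round(st["tool_rot"],3),st["position"],st["grip_width"])
```

```text
[ 0.43528224 -0.17672352  0.04929468] [ 0.4349154  -0.1748988   0.04970379]
[0.40292118 0.23899942 0.05787988] [0.40490688 0.23453324 0.05458739]
[[-0.961  0.277  0.   ]
 [ 0.277  0.961  0.   ]
 [-0.     0.    -1.   ]] [0.15241498 0.52843234 0.23134334] 0.08540939531329018
```

View pics/crop1.png

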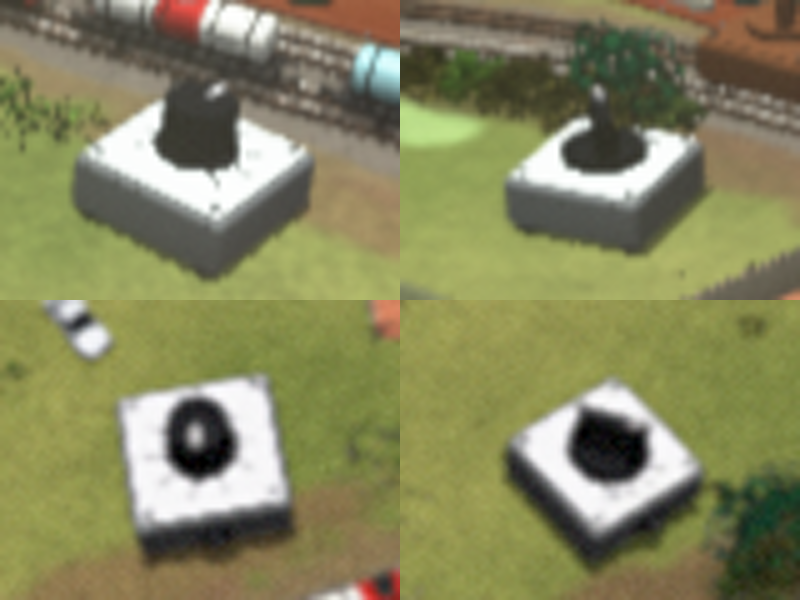

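The crop confirms it: knob with the white pointer (left column) on the grey console, bar handle (right column) on the other. I move over the dial first, for a wrist look.

step_arm(fingers=[-1, -1, -1, -1, -1, -1, -1, -1, -1, -1], travel=[[-0.27, -0.21, 0], [-0.27, -0.21, 0], [-0.27, -0.21, 0], [-0.27, -0.21, 0], [-0.27, -0.21, 0], [-0.27, -0.21, 0], [-0.27, -0.21, 0], [-0.27, -0.21, 0], [-0.27, -0.21, 0], [0, 0, 0]], twist=[0, 0, 0, 0, 0, 0, 0, 0, 0, 0])

```text
time_s: 2.0
position: [0.3345, 0.2783, 0.2314]
tool_rot: [[-0.96, 0.28, 0.0], [0.28, 0.96, -0.0], [-0.0, 0.0, -1.0]]
ft_force: [-0.1, 0.6, -0.6]
grip_width: 0.0851
gripper_force: 0.0
```

```bash
cat > look.py <<'E'
from h import *
import sys
f,q,z=sys.argv[1],sys.argv[2],float(sys.argv[3])
st=monitor.observe();im,d=optics.get_image("wrist");c=optics.get_calibration("wrist");cv2.imwrite(f,im)
T=np.array(c["world_from_camera"]);print("t",st["time_s"],"tcp",np.round(st["position"],4),"x",np.round(np.array(st["tool_rot"])[:,0],3),"q",np.round(st["q"],1))
print("cam",np.round(T,3)[:3])
for r in models.landmark_of("wrist",q): print(np.round(r["point"],1),round(r["confidence"],2),np.round(onz(c,r["point"],z),4))
for r in models.trace("wrist",q):
    m=r["mask"]; dd=d[m];print("mask",r["point"],round(r["confidence"],2),m.sum())
E
python3 look.py pics/w1.png dial_grip .057
```

```text
t 2.0 tcp [0.3345 0.2783 0.2314] x [-0.96  0.28 -0.  ] q [ 24.1  10.2  91.1  -0.   78.7 -49.6]
cam [[ 0.28  -0.923 -0.265  0.268]
 [ 0.96   0.269  0.077  0.298]
 [ 0.    -0.276  0.961  0.374]]
[269.4 252.5] 0.7 [0.3889 0.2507 0.057 ]
[259.6 272.9] 0.64 [0.4063 0.2358 0.057 ]
mask [264.8, 266.6] 0.79 1942
```

View pics/w1.png

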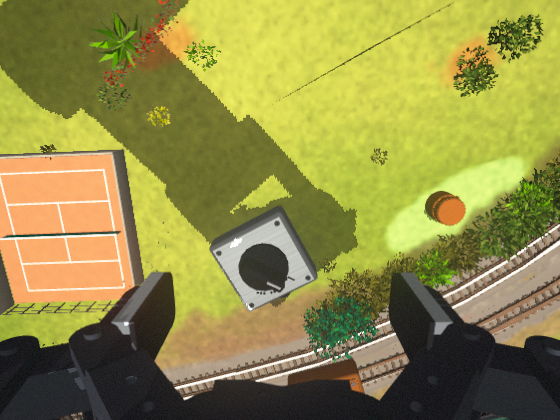

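The wrist picture shows the console at (264,260), the dial's black skirt at (262,266) and the white pointer near (275,285), with a bush close by at (340,325). I brighten a crop to see the bar.

Run:
```python
from h import *
im,d=optics.get_image("wrist");c=optics.get_calibration("wrist")
cr=im[200:320,200:360].astype(float)
o=np.clip(255*(cr/255)**.45,0,255).astype(np.uint8)
cv2.imwrite("pics/w1c.png",cv2.resize(o,(800,600),interpolation=cv2.INTER_CUBIC))
P=np.array([onz(c,p,.036) for p in((211,245),(281,208),(316,274),(251,311))]);print(np.round(P,4),P.mean(0))
print(np.linalg.norm(P-np.roll(P,1,0),axis=1), onz(c,(262,266),.044),onz(c,(340,325),.05),onz(c,(305,345),.05))
h=np.zeros_like(d)
k,_=K(c);T=np.array(c["world_from_camera"])
v,u=np.mgrid[:420,:560];X=np.stack([(u-c["cx"])/k[0,0]*d,-(v-c["cy"])/k[1,1]*d,-d],-1)@T[:3,:3].T+T[:3,3]
X[d==0]=0
m=(X[...,2]>.062)&(X[...,2]<.075)&(np.hypot(X[...,0]-.405,X[...,1]-.236)<.035)
q=X[m][:,:2];print("bar pts",len(q))
if len(q)>10:
    print(cv2.minAreaRect((q*1000).astype(np.float32)), q.mean(0)); e=np.linalg.eigh(np.cov(q.T));print(e)
b=X[300:350,300:370].reshape(-1,3);b=b[b[:,2]>.03];print("bush",b.min(0),b.max(0))
```

```text
[[0.3725 0.1953 0.036 ]
 [0.3552 0.2726 0.036 ]
 [0.4318 0.2875 0.036 ]
 [0.454  0.2113 0.036 ]] [0.40337086 0.24169881 0.036     ]
[0.08304195 0.07918928 0.07803289 0.07931816] [0.40481179 0.23881018 0.044     ] [0.48673018 0.29711937 0.05      ] [0.49968698 0.25674674 0.05      ]
bar pts 589
((408.6756286621094, 237.36041259765625), (43.86309051513672, 11.348062515258789), 45.319801330566406) [0.40736948 0.23761832]
EighResult(eigenvalues=array([9.92758174e-06, 1.54475319e-04]), eigenvectors=array([[-0.72453181,  0.68924136],
       [ 0.68924136,  0.72453181]]))
bush [0.45980242 0.25609872 0.03001362] [0.52035803 0.33288689 0.07631338]
```

View pics/w1c.png

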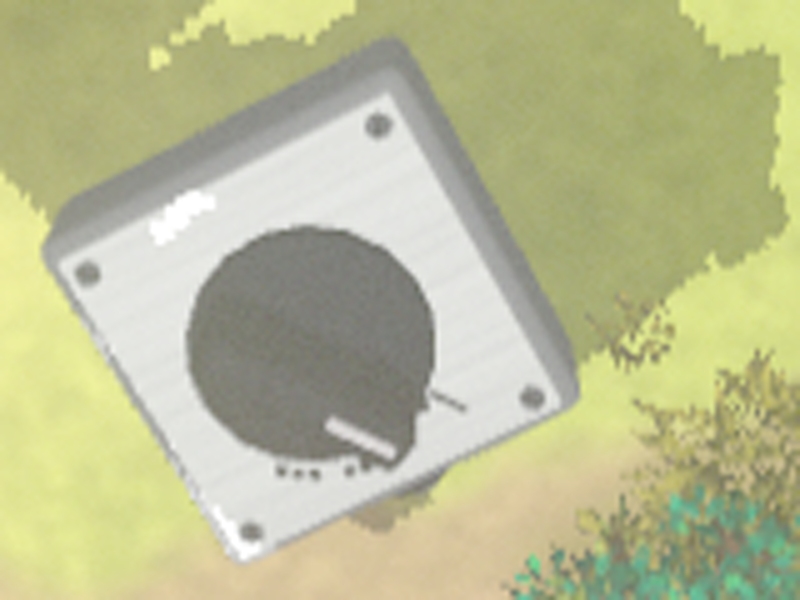

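Depth gives the bar as 43.9 x 11.3 mm, as it should be, at (0.408, 0.2375) with its pointer end towards yaw 45°. Next I go over to the knob and turn the wrist ready for a long anticlockwise turn.

step_arm(fingers=[-1, -1, -1, -1, -1, -1, -1, -1, -1, -1], travel=[[-0.317, -0.452, 0], [-0.317, -0.452, 0], [-0.317, -0.452, 0], [-0.317, -0.452, 0], [-0.317, -0.452, 0], [-0.317, -0.452, 0], [-0.317, -0.452, 0], [-0.317, -0.452, 0], [-0.317, -0.452, 0], [0, 0, 0]], twist=[0, 0, 0, 0, 0, 0, 0, 0, 0, 0])

```text
time_s: 3.45
position: [0.4958, -0.1925, 0.2305]
tool_rot: [[-0.96, 0.279, -0.0], [0.279, 0.96, 0.0], [0.001, -0.0, -1.0]]
ft_force: [0.1, 1.1, -0.8]
grip_width: 0.0854
gripper_force: 0.0
```

step_arm(fingers=[-1, -1, -1, -1, -1, -1, -1, -1, -1, -1], travel=[[0, 0, 0], [0, 0, 0], [0, 0, 0], [0, 0, 0], [0, 0, 0], [0, 0, 0], [0, 0, 0], [0, 0, 0], [0, 0, 0], [0, 0, 0]], twist=[0.0588, 0.0588, 0.0588, 0.0588, 0.0588, 0.0588, 0.0588, 0.0588, 0.0588, 0.0588])

```text
time_s: 4.7
position: [0.495, -0.1886, 0.2314]
tool_rot: [[0.532, 0.847, -0.0], [0.847, -0.532, 0.0], [0.0, -0.0, -1.0]]
ft_force: [-0.8, 0.7, 0.5]
grip_width: 0.0854
gripper_force: 0.0
```

step_arm(fingers=[-1, -1, -1, -1, -1, -1, -1, -1], travel=[[0, 0, 0], [0, 0, 0], [0, 0, 0], [0, 0, 0], [0, 0, 0], [0, 0, 0], [0, 0, 0], [0, 0, 0]], twist=[0.0588, 0.0588, 0.0588, 0.0588, 0.0588, 0.0588, 0.0588, 0])

```text
time_s: 5.7
position: [0.495, -0.1889, 0.2314]
tool_rot: [[0.962, -0.273, -0.0], [-0.273, -0.962, 0.0], [-0.0, -0.0, -1.0]]
ft_force: [0.3, -0.0, -0.3]
grip_width: 0.0855
gripper_force: 0.0
```

```bash
cat > knob.py <<'E'
from h import *
import sys
st=monitor.observe();im,d=optics.get_image("wrist");c=optics.get_calibration("wrist")
print("t",st["time_s"],"tcp",np.round(st["position"],4),"x",np.round(np.array(st["tool_rot"])[:,0],3),"q",np.round(st["q"],1))
k,_=K(c);T=np.array(c["world_from_camera"])
v,u=np.mgrid[:420,:560];X=np.stack([(u-c["cx"])/k[0,0]*d,-(v-c["cy"])/k[1,1]*d,-d],-1)@T[:3,:3].T+T[:3,3]
X[d==0]=0
m=(X[...,2]>.062)&(X[...,2]<.07)&(np.hypot(X[...,0]-.435,X[...,1]+.176)<.035)
q=X[m][:,:2];print("top pts",len(q),np.median(X[m][:,2]),cv2.minEnclosingCircle((q*1000).astype(np.float32)), q.mean(0))
p=np.round(proj(c,[.435,-.176,.06])[0]).astype(int);print(p)
w=m&(im.min(-1)>120);print("white",w.sum(),X[w][:,:2].mean(0) if w.any() else "")
x,y=p;cr=im[max(y-60,0):y+60,x-80:x+80]
cv2.imwrite(sys.argv[1],cv2.resize(np.clip(255*(cr/255.)**.5,0,255).astype(np.uint8),(640,480),interpolation=cv2.INTER_CUBIC))
E
python3 knob.py pics/k1.png
```

```text
t 5.7 tcp [ 0.495  -0.1889  0.2314] x [ 0.962 -0.273 -0.   ] q [-33.7  19.8  77.5   0.   82.7  72.1]
top pts 1026 0.06588642649196452 ((434.9072265625, -178.38015747070312), 17.80959701538086) [ 0.43611379 -0.17838788]
[285 257]
white 73 [ 0.43240657 -0.18022994]
```

View pics/k1.png

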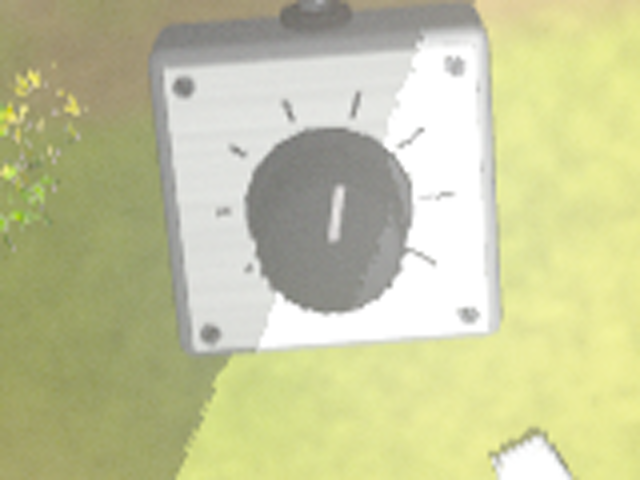

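The crop shows a plain round knob whose pointer sits about mid-scale (around 2.2 rad). Its top is at 65.9 mm, radius 17.8 mm, centre (0.435, -0.178), all as expected. So: approach, descend and close.

step_arm(fingers=[-1, -1, -1, -1, -1, -1, -1, -1, -1, -1], travel=[[-0.302, 0.031, 0], [-0.302, 0.031, 0], [0, 0, 0], [0, 0, 0.374], [0, 0, 0.374], [0, 0, 0.374], [0, 0, 0.374], [0, 0, 0.374], [0, 0, 0], [0, 0, 0]], twist=[0, 0, 0, 0, 0, 0, 0, 0, 0, 0])

```text
time_s: 7.0
position: [0.4361, -0.1801, 0.0454]
tool_rot: [[0.962, -0.275, 0.001], [-0.275, -0.962, -0.001], [0.002, 0.001, -1.0]]
ft_force: [0.7, 0.0, 0.3]
grip_width: 0.0854
gripper_force: 0.0
```

step_arm(fingers=[1, 1, 1, 1, 1, 1, 1, 1], travel=[[0, 0, 0], [0, 0, 0], [0, 0, 0], [0, 0, 0], [0, 0, 0], [0, 0, 0], [0, 0, 0], [0, 0, 0]], twist=[0, 0, 0, 0, 0, 0, 0, 0], force=30)

```text
time_s: 8.0
position: [0.4358, -0.178, 0.0454]
tool_rot: [[0.961, -0.277, 0.002], [-0.277, -0.961, 0.003], [0.001, -0.003, -1.0]]
ft_force: [4.2, 13.4, 12.9]
grip_width: 0.033
gripper_force: 29.2
```

Gripped at 33 mm. Now the turn anticlockwise, easing the small offset first.

step_arm(fingers=[1, 1, 1, 1, 1, 1, 1, 1, 1, 1], travel=[[0, -0.02, -0.01], [0, 0, 0], [0, 0, 0], [0, 0, 0], [0, 0, 0], [0, 0, 0], [0, 0, 0], [0, 0, 0], [0, 0, 0], [0, 0, 0]], twist=[0, -0.05, -0.05, -0.05, -0.05, -0.05, -0.05, -0.05, -0.05, -0.05])

```text
time_s: 9.25
position: [0.4346, -0.1751, 0.0455]
tool_rot: [[0.419, 0.908, -0.003], [0.908, -0.419, 0.005], [0.004, -0.005, -1.0]]
ft_force: [-1.5, 15.4, 11.3]
grip_width: 0.0329
gripper_force: 32.4
```

```bash
python3 -c "
from h import *
s=monitor.observe();print(s['q'],s['wrist_torque'],s['ft_force'],s['joint_efforts'])"
```

```text
[-36.55147523  27.69729701 101.82514864   0.19171833  50.77430424
 -11.93199981] [ 2.46034383  0.23197161 -0.07583659] [-1.53601701 15.36602667 11.26020769] [ -6.23667777 -37.06719518 -17.54155934  -2.15949431  -2.55964771
   1.60454102]
```

step_arm(fingers=[1, 1, 1, 1, 1, 1], travel=[[0.023, -0.022, 0], [0, 0, 0], [0, 0, 0], [0, 0, 0], [0, 0, 0], [0, 0, 0]], twist=[0, -0.045, -0.045, -0.045, -0.045, 0])

```text
time_s: 10.0
position: [0.4333, -0.1746, 0.0455]
tool_rot: [[-0.13, 0.992, -0.003], [0.992, 0.13, 0.001], [0.001, -0.003, -1.0]]
ft_force: [-7.4, 1.2, 8.0]
grip_width: 0.0332
gripper_force: 32.1
```

```bash
cat > s.py <<'E'
from h import *
s=monitor.observe();R=np.array(s['tool_rot']);print(np.round(s['q'],1),np.round(s['wrist_torque'],2),np.round(s['ft_force'],1),'yaw',np.degrees(np.arctan2(R[1,0],R[0,0])),s['position'],s['time_s'])
E
python3 s.py
```

```text
[-3.650e+01  2.760e+01  1.021e+02 -1.000e-01  5.050e+01 -4.390e+01] [0.   1.27 0.06] [-7.4  1.2  8. ] yaw 97.45062813370188 [ 0.4332821  -0.17458932  0.04549308] 10.0
```

step_arm(fingers=[1, 1, 1, 1], travel=[[-0.01, 0, 0], [0, 0, 0], [0, 0, 0], [0, 0, 0]], twist=[-0.04, -0.04, -0.02, 0])

```text
time_s: 10.5
position: [0.4326, -0.1748, 0.0455]
tool_rot: [[-0.429, 0.903, -0.005], [0.903, 0.429, 0.002], [0.004, -0.004, -1.0]]
ft_force: [-11.2, 2.4, 11.3]
grip_width: 0.0329
gripper_force: 32.4
```

```bash
python3 s.py
```

```text
[-3.650e+01  2.760e+01  1.021e+02 -1.000e-01  5.060e+01 -6.190e+01] [0.42 1.79 0.04] [-11.2   2.4  11.3] yaw 115.41018330693466 [ 0.43258769 -0.17484577  0.04547623] 10.5
```

step_arm(fingers=[1, 1, 1, 1], travel=[[0, 0, 0], [0, 0, 0], [0, 0, 0], [0, 0, 0]], twist=[-0.03, -0.03, -0.02, 0])

```text
time_s: 11.0
position: [0.4318, -0.1748, 0.0452]
tool_rot: [[-0.64, 0.768, -0.007], [0.768, 0.64, 0.003], [0.006, -0.004, -1.0]]
ft_force: [-14.1, 1.6, 8.7]
grip_width: 0.0327
gripper_force: 32.7
```

```bash
python3 s.py
```

```text
[-36.6  27.6 102.1  -0.2  50.7 -76.3] [ 0.14  2.34 -0.  ] [-14.1   1.6   8.7] yaw 129.8072340636891 [ 0.43180383 -0.17476929  0.04515188] 11.0
```

step_arm(fingers=[1, 1, 1, 1], travel=[[0.01, 0.01, 0], [0, 0, 0], [0, 0, 0], [0, 0, 0]], twist=[-0.03, -0.03, -0.02, 0])

```text
time_s: 11.5
position: [0.4301, -0.1741, 0.0448]
tool_rot: [[-0.811, 0.584, -0.011], [0.584, 0.811, 0.002], [0.01, -0.005, -1.0]]
ft_force: [-24.3, -8.1, 9.3]
grip_width: 0.0327
gripper_force: 33.4
```

```bash
python3 s.py
```

```text
[-36.5  27.6 102.3  -0.4  50.7 -90.5] [-1.31  4.12 -0.15] [-24.3  -8.1   9.3] yaw 144.23024268017622 [ 0.43007495 -0.17409572  0.04475249] 11.5
```

Past the expected angle with no clear stop torque; let go, back off and look.

step_arm(fingers=[-1, -1, -1, -1, -1, -1, -1, -1, -1, -1], travel=[[0, 0, 0], [0, 0, 0], [0, 0, 0], [0, 0, 0], [0, 0, -0.4], [0, 0, -0.4], [0, 0, -0.4], [0, 0, -0.4], [0.5, 0, 0], [0, 0, 0]], twist=[0, 0, 0, 0, 0, 0, 0, 0, 0, 0])

```text
time_s: 12.75
position: [0.3926, -0.1434, 0.2056]
tool_rot: [[-0.811, 0.585, -0.001], [0.585, 0.811, 0.0], [0.001, 0.0, -1.0]]
ft_force: [0.5, -0.4, 0.5]
grip_width: 0.0855
gripper_force: 0.0
```

```bash
python3 s.py; python3 knob.py pics/k2.png
```

```text
[-36.4   9.9  96.1   0.   74.  -90.6] [-0.03 -0.04 -0.01] [ 0.5 -0.4  0.5] yaw 144.21907217459625 [ 0.39256492 -0.14339977  0.20556841] 12.75
t 12.75 tcp [ 0.3926 -0.1434  0.2056] x [-0.811  0.585  0.001] q [-36.4   9.9  96.1   0.   74.  -90.6]
top pts 1225 0.06601271355162641 ((436.15960693359375, -179.399169921875), 17.619321823120117) [ 0.43531107 -0.17861278]
[280 255]
white 54 [ 0.43509445 -0.17515744]
```

View pics/k2.png

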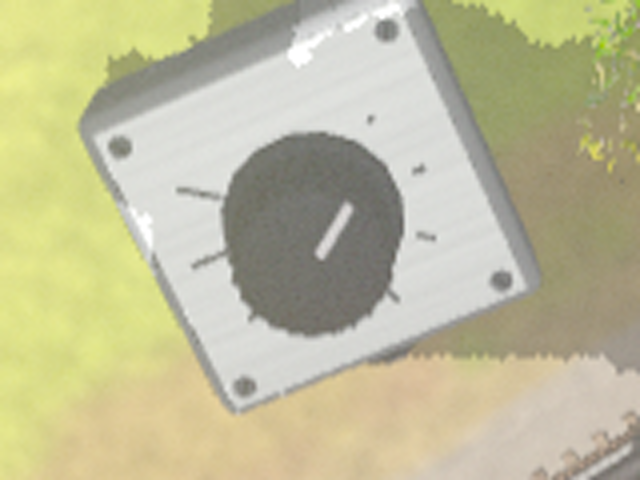

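Run:
```python
from h import *
c=optics.get_calibration("wrist");C=np.array([.4355,-.1785])
f=lambda p,z:onz(c,(200+p[0]/4,195+p[1]/4),z)[:2]
yaw=lambda v:round(float(np.degrees(np.arctan2(v[1],v[0]))),1)
a,b=f((318,258),.066),f((350,204),.066);print("k2 ptr",a-C,b-C,yaw(b-a))
for p in((370,120),(418,170),(426,236),(392,296),(250,318),(208,260),(190,190)):print(yaw(f(p,.036)-C),np.linalg.norm(f(p,.036)-C))
# k1: rebuild camera from tool pose
T=np.array(c["world_from_camera"]);s=monitor.observe();W=np.eye(4);W[:3,:3]=s["tool_rot"];W[:3,3]=s["position"]
H=np.linalg.inv(W)@T
W1=np.eye(4);x=np.array([.962,-.273,0]);z=np.array([0,0,-1.]);W1[:3,:3]=np.c_[x,np.cross(z,x),z];W1[:3,3]=[.495,-.1889,.2314]
c=dict(c);c["world_from_camera"]=W1@H
f=lambda p,z:onz(c,(205+p[0]/4,197+p[1]/4),z)[:2]
a,b=f((335,240),.066),f((340,188),.066);print("k1 ptr",a-C,b-C,yaw(b-a))
for p in((250,268),(224,210),(238,150),(288,110),(355,103),(412,137),(437,195),(422,257)):print(yaw(f(p,.036)-C),np.linalg.norm(f(p,.036)-C))
```

```text
k2 ptr [0.00050418 0.0014898 ] [-0.00539742  0.01396348] 115.3
112.4 0.024879192107334133
75.0 0.025823711851947
39.3 0.027174604578789317
4.3 0.028854848914106515
-63.8 0.031321113586295496
-97.7 0.02744290298693156
-134.7 0.028250850624763017
k1 ptr [-1.58337803e-03  8.11338060e-05] [ 0.0102959  -0.00440611] -20.7
121.0 0.029835368179113156
87.1 0.027370245160355095
51.3 0.024923457921680957
12.2 0.022635283391585374
-30.5 0.022490828004341233
-72.5 0.023646355167217418
-110.6 0.026339529960816357
-145.3 0.029632194839435386
```

The scale's zero dash lies at yaw ~114° and the pointer reads ~115°, so it sits on the stop. The tool readings put the true axis at (0.4336, -0.1771). I regrasp there, well centred, and press once more against the stop to be certain.

step_arm(fingers=[-1, -1, -1, -1, -1, -1, -1], travel=[[-0.53, -0.033, 0], [0, 0, 0], [0, 0, 0.4], [0, 0, 0.4], [0, 0, 0.4], [0, 0, 0.4], [0, 0, 0]], twist=[0, 0, 0, 0, 0, 0, 0])

```text
time_s: 13.68
position: [0.4344, -0.178, 0.0434]
tool_rot: [[-0.811, 0.585, -0.005], [0.585, 0.811, 0.003], [0.006, 0.0, -1.0]]
ft_force: [0.0, -0.1, 1.3]
grip_width: 0.0855
gripper_force: 0.0
```

step_arm(fingers=[1, 1, 1, 1, 1, 1, 1, 1], travel=[[0, 0, 0], [0, 0, 0], [0, 0, 0], [0, 0, 0], [0, 0, 0], [0, 0, 0], [0, 0, 0], [0, 0, 0]], twist=[0, 0, 0, 0, 0, 0, 0, 0])

```text
time_s: 14.68
position: [0.436, -0.1789, 0.0465]
tool_rot: [[-0.811, 0.585, 0.002], [0.585, 0.811, -0.001], [-0.002, 0.0, -1.0]]
ft_force: [-0.2, 2.8, 6.2]
grip_width: 0.033
gripper_force: 29.1
```

```bash
python3 s.py
```

```text
[-36.8  27.7 101.6   0.   50.6 -91. ] [ 0.39  0.07 -0.06] [-0.2  2.8  6.2] yaw 144.17999341913918 [ 0.43599684 -0.17890847  0.0465062 ] 14.675
```

step_arm(fingers=[1, 1, 1, 1], travel=[[0, 0, 0], [0, 0, 0], [0, 0, 0], [0, 0, 0]], twist=[-0.02, -0.02, -0.02, 0])

```text
time_s: 15.18
position: [0.4389, -0.1798, 0.0467]
tool_rot: [[-0.906, 0.424, 0.009], [0.424, 0.906, -0.003], [-0.009, 0.001, -1.0]]
ft_force: [13.9, 3.6, -1.7]
grip_width: 0.0326
gripper_force: 30.3
```

```bash
python3 s.py
```

```text
[ -36.7   27.7  101.4    0.2   50.3 -101.8] [ 0.46 -2.38 -0.27] [13.9  3.6 -1.7] yaw 154.91499906697857 [ 0.43886823 -0.17978111  0.04671633] 15.175
```

Reaction torque −0.27 N m, against ~0.03 when it turned freely: it is on the stop. Release and check.

step_arm(fingers=[-1, -1, -1, -1, -1, -1, -1, -1, -1, -1], travel=[[0, 0, 0], [0, 0, 0], [0, 0, 0], [0, 0, 0], [0, 0, -0.45], [0, 0, -0.45], [0, 0, -0.45], [0, 0, -0.45], [0.5, 0, 0], [0, 0, 0]], twist=[0, 0, 0, 0, 0, 0, 0, 0, 0, 0])

```text
time_s: 16.42
position: [0.388, -0.1562, 0.2256]
tool_rot: [[-0.906, 0.423, -0.0], [0.423, 0.906, 0.0], [0.001, 0.0, -1.0]]
ft_force: [0.6, -0.3, -1.2]
grip_width: 0.0851
gripper_force: 0.0
```

```bash
python3 s.py; python3 knob.py pics/k3.png
python3 - <<'E'
from h import *
im,d=optics.get_image("wrist");c=optics.get_calibration("wrist")
p=proj(c,[.4355,-.1785,.066])[0];v,u=np.mgrid[:420,:560]
m=(np.hypot(u-p[0],v-p[1])<20)&(im.min(-1)>70)
n,l,st,ce=cv2.connectedComponentsWithStats(m.astype(np.uint8));print(p,st[1:],ce[1:])
i=1+np.argmax(st[1:,4]);q=np.array([onz(c,(b,a),.066)[:2] for a,b in np.argwhere(l==i)]);e=np.linalg.eigh(np.cov(q.T))[1][:,1];print(q.mean(0),np.degrees(np.arctan2(e[1],e[0])))
E
```

```text
[ -38.2    8.8   93.9   -0.    77.3 -103.2] [-0.02 -0.03 -0.02] [ 0.6 -0.3 -1.2] yaw 154.97469405327493 [ 0.38804668 -0.15623414  0.22564676] 16.425
t 16.425 tcp [ 0.388  -0.1562  0.2256] x [-0.906  0.423  0.001] q [ -38.2    8.8   93.9   -0.    77.3 -103.2]
top pts 1096 0.065966270319949 ((436.3887939453125, -179.4481658935547), 17.98531150817871) [ 0.43549286 -0.17871636]
[284 244]
white 44 [ 0.4354957  -0.17394435]
[282.34399082 247.15046446] [[284 234  12  13  54]
 [263 245  40  23 167]] [[289.16666667 239.90740741]
 [282.55688623 260.20958084]]
[ 0.44696191 -0.18365123] 66.43617344105918
```

Run:
```python
from h import *
im,d=optics.get_image("wrist");c=optics.get_calibration("wrist")
v,u=np.mgrid[:420,:560];m=(im.min(-1)>70)&(u>=283)&(u<=297)&(v>=233)&(v<=247)
q=np.array([onz(c,(b,a),.066)[:2] for a,b in np.argwhere(m)]);e=np.linalg.eigh(np.cov(q.T));print(q.mean(0),e[0],np.degrees(np.arctan2(e[1][1,1],e[1][0,1])))
```

```text
[ 0.43134461 -0.1697136 ] [9.09606971e-07 1.59022895e-05] 115.24691690398463
```

Pointer again at 115.2°: stopped at the end. Now to the dial.

step_arm(fingers=[-1, -1, -1, -1, -1, -1, -1, -1, -1], travel=[[0.188, 0.456, 0], [0.188, 0.456, 0], [0.188, 0.456, 0], [0.188, 0.456, 0], [0.188, 0.456, 0], [0.188, 0.456, 0], [0.188, 0.456, 0], [0.188, 0.456, 0], [0, 0, 0]], twist=[0, 0, 0, 0, 0, 0, 0, 0, 0])

```text
time_s: 17.7
position: [0.4085, 0.2392, 0.2246]
tool_rot: [[-0.908, 0.419, -0.001], [0.419, 0.908, 0.0], [0.001, -0.0, -1.0]]
ft_force: [0.8, -0.8, -0.4]
grip_width: 0.0855
gripper_force: 0.0
```

step_arm(fingers=[-1, -1, -1, -1, -1, -1, -1, -1, -1], travel=[[0, 0, 0], [0, 0, 0], [0, 0, 0], [0, 0, 0], [0, 0, 0], [0, 0, 0], [0, 0, 0], [0.5, 0, 0], [0, 0, 0]], twist=[-0.056, -0.056, -0.056, -0.056, -0.056, -0.056, -0.056, 0, 0])

```text
time_s: 18.82
position: [0.3719, 0.1991, 0.2251]
tool_rot: [[-0.702, -0.712, -0.001], [-0.712, 0.702, -0.001], [0.002, 0.001, -1.0]]
ft_force: [0.1, 0.4, -0.6]
grip_width: 0.0851
gripper_force: 0.0
```

```bash
python3 s.py
cat > bar.py <<'E'
from h import *
im,d=optics.get_image("wrist");c=optics.get_calibration("wrist")
k,_=K(c);T=np.array(c["world_from_camera"])
v,u=np.mgrid[:420,:560];X=np.stack([(u-c["cx"])/k[0,0]*d,-(v-c["cy"])/k[1,1]*d,-d],-1)@T[:3,:3].T+T[:3,3]
X[d==0]=0
m=(X[...,2]>.066)&(X[...,2]<.073)&(np.hypot(X[...,0]-.406,X[...,1]-.238)<.03)
q=X[m][:,:2];print(len(q),cv2.minAreaRect((q*1000).astype(np.float32)), q.mean(0)); e=np.linalg.eigh(np.cov(q.T))[1][:,1];print(np.degrees(np.arctan2(e[1],e[0])))
cv2.imwrite("pics/bar.png",im)
E
python3 bar.py
```

```text
[  12.     9.2   93.5   -0.    77.4 -123.4] [ 0.02 -0.02  0.02] [ 0.1  0.4 -0.6] yaw -134.57207542739644 [0.37187988 0.19909539 0.22506997] 18.825
542 ((410.775634765625, 237.40438842773438), (43.01801300048828, 10.552640914916992), 45.71923828125) [0.41000749 0.23704902]
46.31203506811043
```

step_arm(fingers=[-1, -1, -1, -1, -1, -1, -1, -1, -1], travel=[[-0.534, 0.005, 0], [0, 0, 0], [0, 0, 0.355], [0, 0, 0.355], [0, 0, 0.355], [0, 0, 0.355], [0, 0, 0.355], [0, 0, 0], [0, 0, 0]], twist=[0, 0, 0, 0, 0, 0, 0, 0, 0])

```text
time_s: 20.0
position: [0.4109, 0.2394, 0.0489]
tool_rot: [[-0.7, -0.714, 0.001], [-0.714, 0.7, 0.0], [-0.001, -0.001, -1.0]]
ft_force: [0.0, -0.3, -0.3]
grip_width: 0.0853
gripper_force: 0.0
```

step_arm(fingers=[1, 1, 1, 1, 1, 1, 1, 1, 1, 1], travel=[[0, 0, 0], [0, 0, 0], [0, 0, 0], [0, 0, 0], [0, 0, 0], [0, 0, 0], [0, 0, 0], [0, 0, 0], [0, 0, 0], [0, 0, 0]], twist=[0, 0, 0, 0, 0, 0, 0, 0, 0, 0], force=40)

```text
time_s: 21.25
position: [0.4097, 0.2399, 0.0482]
tool_rot: [[-0.7, -0.714, -0.0], [-0.714, 0.7, 0.001], [-0.0, 0.001, -1.0]]
ft_force: [-2.8, 3.7, 5.0]
grip_width: 0.0102
gripper_force: 40.7
```

```bash
python3 s.py
```

```text
[ 1.600e+01  2.780e+01  1.009e+02  1.000e-01  5.130e+01 -1.196e+02] [ 0.62  0.47 -0.04] [-2.8  3.7  5. ] yaw -134.45967651268 [0.40970824 0.23986609 0.04816775] 21.25
```

Bar gripped. Turning clockwise.

step_arm(fingers=[1, 1, 1, 1, 1, 1, 1, 1, 1, 1], travel=[[0, 0, 0], [0, 0, 0], [0, 0, 0], [0, 0, 0], [0, 0, 0], [0, 0, 0], [0, 0, 0], [0, 0, 0], [0, 0, 0], [0, 0, 0]], twist=[0.048, 0.048, 0.048, 0.048, 0.048, 0.048, 0.048, 0.048, 0, 0])

```text
time_s: 22.5
position: [0.4102, 0.2371, 0.0482]
tool_rot: [[-0.917, 0.399, -0.0], [0.399, 0.917, -0.005], [-0.001, -0.004, -1.0]]
ft_force: [1.0, -17.1, 6.7]
grip_width: 0.01
gripper_force: 41.3
```

```bash
python3 s.py
python3 - <<'E'
from h import *
im,d=optics.get_image("wrist");cv2.imwrite("pics/d1.png",cv2.resize(im[180:420,120:440],(800,600)))
im,d=optics.get_image("side");cv2.imwrite("pics/d1s.png",cv2.resize(im[140:220,310:420],(770,560)))
E
```

```text
[ 15.8  27.8 100.9  -0.3  51.4 -50.5] [-2.91 -0.    0.12] [  1.  -17.1   6.7] yaw 156.50368828359262 [0.41016996 0.23710707 0.04816695] 22.5
```

View pics/d1.png

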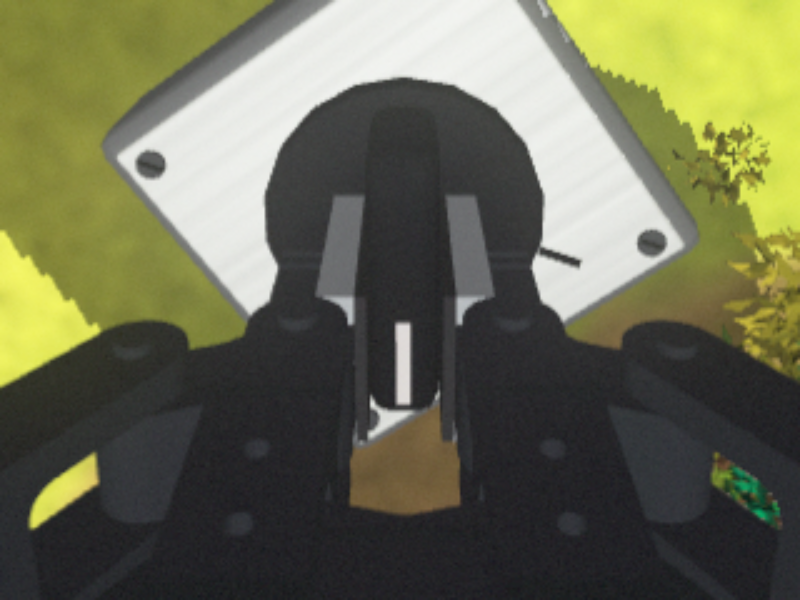

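The picture shows the bar square between the pads (column 400), with its white pointer at (402,362) and the rest dash at (560,258). The turn from rest is 69.0° = 1.205 rad, so the third click. I ease the sideways load and hold.

step_arm(fingers=[1, 1, 1, 1, 1, 1], travel=[[-0.008, -0.018, 0], [0, 0, 0], [0, 0, 0], [0, 0, 0], [0, 0, 0], [0, 0, 0]], twist=[0, 0, 0, 0, 0, 0])

```text
time_s: 23.35
position: [0.4102, 0.2369, 0.0482]
tool_rot: [[-0.917, 0.399, 0.0], [0.399, 0.917, -0.001], [-0.001, -0.001, -1.0]]
ft_force: [-0.8, -4.4, 5.8]
grip_width: 0.01
gripper_force: 41.0
```

```bash
python3 s.py; python3 bar.py
```

```text
[ 1.57e+01  2.77e+01  1.01e+02 -1.00e-01  5.13e+01 -5.07e+01] [-0.85  0.23  0.1 ] [-0.8 -4.4  5.8] yaw 156.46126044935133 [0.41017758 0.23690404 0.04816618] 23.35
3501 ((408.591796875, 237.143798828125), (33.525028228759766, 37.821502685546875), 26.756975173950195) [0.40652906 0.2381515 ]
156.44767954229306
```

Holding steadily at 1.206 rad with 0.10 N m of reaction from the spring, so I hand it in.

```bash
python3 -c "
from rig import close_job
print(close_job())"
```

```text
the job is handed in; nothing more can be done
None
```

The speed knob is fully anticlockwise on its end stop, the points dial was then turned to its third click (about 1.21 rad) and is still held there by the gripper, and the job is handed in at about 23 s of the 64 s allowed.

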